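# Raise a dish of loose screws to the microscope on a cam-lift stage

## Task

Carry the blue dish of loose screws by its handle, keeping it level so that nothing spills, and set it on the lowered lift stage under the microscope, centred and square on the stage with its handle sticking out at the front. Then turn the red-knobbed crank up from the front and over the top until the stage is fully raised and rests on the flat dwell of its cam, and let go: the stage must stay up by itself. Do not lean on the microscope or disturb the phone, the bottle and the screwdriver.

Things in the scene. Friction and masses are not known exactly. Their poses are not given: they have to be found in the camera images.
- dish_handle (a point): grasp point on the handle of the loose blue plastic dish: an upright fin on the tray's -x end, 10 mm thick (y), 47 mm long (45 to 92 mm from the tray's centre), 50 mm high from the underside. This point is 75 mm from the tray's centre towards -x, 34 mm above the underside. Axes: x from handle towards tray, z up
- dish_floor (a point): centre of the inner floor of the dish, an open tray 90 (x) by 70 (y) by 22 mm high, walls and floor 3 mm thick, with four loose screws, about 0.15 kg in all. The floor is 3 mm above the underside. Axes as dish_handle: x points away from the handle, z up
- stage_top (a point): centre of the top of the lift stage, a dark steel plate 110 (x) by 96 (y) mm with yellow corner marks, under the microscope; 109 mm above the table when down, 119 mm when fully raised. Axes: z up, -x the open front of the station (roughly towards the robot), +x the microscope's column, -y the crank's side. The station is bolted down and all of it shares this yaw
- stage (a joint): height of the stage above its lowest position, m: about 0 when down, 0.010 when fully raised. A spring presses it down on the cam (about 30 N with the weight)
- camshaft (a joint): crank angle q, rad: 0 when the arm points level to the station's front, pi/2 up, pi level to the back; stops at -0.3 and 3.75. The brass cam sits on the shaft at an unknown angle, different each time. As q grows: free for 0.05 to 1.25 rad, then the stage is lifted over 1.5 rad, then the top dwell 0.6 rad wide, beginning somewhere from q = 1.85 to 2.65, then the stage sinks again
- crank_axis (a point): point on the crank's level turning axis (along the station's y) at the middle of the knob's length: 110 mm from the stage's centre towards the station's -y, 62 mm above the table. Axes as stage_top. The knob's centre is at 60 mm x (-cos q, 0, sin q) from here in these axes, q = joint camshaft
- knob_center (a point): centre of the red crank knob, a free-spinning cylinder 18 mm across, 46 mm long, level along the station's y; black crank arm at its end towards the station, 26 to 34 mm from here, other end free. Turning by it takes about 1 N, rising (like half a sine wave over the 1.5 rad of lift) to 5 or 6 N half-way up and fading to about 1 N where the dwell begins. On a slope the crank runs back when let go; in the dwell it stays
- screw1_center (a point): centre of a loose stubby screw in the dish, head 13 mm across, 17 mm long, 10 g; starts standing on its head, may topple in the dish
- screw2_center (a point): centre of a loose stubby screw in the dish, head 13 mm across, 17 mm long, 10 g; starts standing on its head, may topple in the dish
- screw3_center (a point): centre of a loose stubby screw in the dish, head 13 mm across, 17 mm long, 10 g; starts standing on its head, may topple in the dish
- screw4_center (a point): centre of a loose stubby screw in the dish, head 13 mm across, 17 mm long, 10 g; starts standing on its head, may topple in the dish
- phone: black phone 148 x 71 x 9 mm lying on the mat, loose, to be left alone; origin under its centre, x along its length
- flux_bottle: small yellow bottle with red cap, 34 mm across, 85 mm high, loose, to be left alone; origin under its centre
- screwdriver: screwdriver 170 mm long lying on the bench, loose, to be left alone; x along its length, handle to -x
- microscope: fixed microscope; origin on the table below the stage's centre, axes as stage_top. Lens tube 44 mm across over the stage's centre, lower end 165 mm above the table; head 56 mm wide, from x = -65 to +60 mm, underside 225 mm, top 295 mm above the table: a gripper pointing straight down cannot set the dish there, so lean 30 to 45 degrees, fingers pointing down and to the station's +x
Things that resemble listed ones, but are neither listed nor needed, are in the scene too. What is meant by the part that bears dish_handle is not yellow, and is the smaller of those in its own colour.

How it is judged:
By the outcome, as a careful person would: the job done as asked, in the order asked, and still so for the second after the job is handed in, with the robot touching nothing.
It also fails if it takes over 72 s, if anything falls off the work surface, if the arm or the gripper's body presses on something with over 40 N, if the wrist force passes 120 N, or if a joint passes its speed limit or range.

## Robot

A 6-joint arm with a two-finger parallel gripper is mounted at the origin on the work surface. World frame = base frame: x ahead of the robot, y to its left, z up, the work surface at z = 0. Lengths are in mm, angles in degrees, forces in N, time in s.
With the tool pointing down it reaches from about 350 to 850 mm from the base axis. Payload 8.1 kg.
Tool frame: the origin (TCP) lies midway between the tips of the shut fingers; the grasp point (between the pads) lies 19 mm behind it (r.grasp_offset is the distance from the TCP to the grasp point, in mm); z points along the fingers, x is the direction in which the jaws open and shut, and the axes are right-handed (so a half turn about z gives the same grasp; the last joint's range is limited). The gripper opens to 85 mm and grips with 20 to 120 N. Pads are 22 mm wide; open, the fingers measure 114 mm over their backs; the gripper's body (76 mm by 85 mm) begins 54 mm behind the grasp point. The pads swing forward as they close: fully open they stand 13 mm farther back than shut.
Start: joints at [-76.685, 7.471, 85.268, -0, 87.261, -4.893], TCP at [187.507, -569.953, 200.092] pointing down, gripper open.
Joint ranges: [-169.43, 169.43], [-51.17, 129.36], [1.28, 143.12], [-76.62, 256.62], [0, 156.53], [-152.29, 152.29]. Speed limits (degrees/s): [136.94, 136.94, 159.86, 180, 180, 180].

## Interface

Orientations are given as [roll, pitch, yaw] about the fixed x, y, z axes, in that order (R = Rz(yaw) Ry(pitch) Rx(roll)).
In Python, from bench import r, optics, hand_in gives the robot as it stands.
- The arm moves only by the shell command python3 -m pendant 'ROWS' [FORCE]. ROWS is JSON, a list of rows, each a list of 5 numbers: the opening, from 0 (shut) to 1 (fully open), then the shift along the tool's x, y, z in mm, then the turn about the tool's z in degrees. A call has 1 to 10 rows; each row shifts and turns the commanded pose from where the row before left it, along the tool's axes as they then stand; what a row does not reach is not made up. A row lasts 1/10 s, in which the tool goes at most 50 mm and 8.59 degrees, less where a joint would pass 70% of its speed; a pose out of reach is approached as far as the arm can. A call with a gripper value outside its range is refused whole. The fingers move at their own pace and stop on an object; FORCE is the grip in N (left out, the last holds). Time passes only in rows, so rows that do not move let the fingers close. It gives the time, the measured TCP pose, the force and the opening at its end, in the units of the state.
- r.sense(): the state, without advancing time (a new reading comes with each control period).
- optics.snapshot(name): name is "side" or "top"; returns (picture, depth): 420x560x3 uint8, blue, green, red; 420x560 float32, mm along the optical axis (not along the pixel's ray), 0 where there is no reading.
- optics.camera_params(name): a dict with "camera_matrix" (3x3 intrinsics, pixels), "eye" and "orientation" of the camera in the world. Camera axes: x right, y down, z forward; pixel columns grow to the right and rows downward; lengths in mm; the calibration is good to about 2 mm. A picture is of the moment at which its call begins. camera_params takes no time and is no camera call.
- hand_in(): hands the job in, once; it reports no verdict.
Trained networks look in the newest picture that a camera, given by its name, has taken for a name from the list of things; names that differ only in an ending like _2 or _b are one class to them, and where a whole thing is asked for, a point or a joint stands for the part that bears it (a point fixed in the world has none). Each returns a list of dicts, best first, with "score" (0 to 1); they miss things now and then, are a little off and sometimes report something else, mostly with a low value. They report only what shows in the picture. A call takes as long as a camera call. They do not tell look-alikes from the thing itself.
- optics.search_frame(camera, query): "at" ([x, y, z] in mm, in world coordinates, good to about 4 mm: the middle of the surface that is visible of it).
The state is a dict: "time": time; "joint_pos": joint angles; "qd": joint speeds; "joint_efforts": joint torques, N m; "tool_pos": TCP position; "tcp_rot": TCP orientation; "ft_force": force on the tool from outside, world axes, zero at the start; "wrist_torque": the same for the moment, N m; "finger_gap": finger opening in mm.
Only numpy, scipy, OpenCV 4.12 (cv2) and the standard library are available. Lean on these libraries where they do the work, as an engineer would, in place of code of your own. Each camera call takes 0.05 s, during which the arm holds its last target. There are 200 camera calls.

## Working session

There is one attempt and no reset: what is moved stays moved. The work goes in short steps, Python scripts to look and compute and a shell command to move; the robot and the scene stay as the last step left them, time stands still between calls to the robot, and variables do not carry over. Pictures are saved under pics/ and viewed, about 8 in all and at most 12, crops included, and the job is handed in when it is done.

```bash
mkdir -p pics; ls
python3 - <<'E'
from bench import r,optics
import cv2,numpy as np
s=r.sense();print(s['time'],s['tool_pos'],s['tcp_rot'],s['ft_force'],s['finger_gap'],r.grasp_offset)
for c in("side","top"):
    p,d=optics.snapshot(c);cv2.imwrite(f'pics/{c}0.png',p);np.save(f'{c}0.npy',d)
    k=optics.camera_params(c);print(c,k)
    for q in("dish_handle","dish_floor","stage_top","knob_center","microscope","screw1_center","phone","flux_bottle","screwdriver"):
        print(q,[(np.round(h['at']).tolist(),round(h['score'],2)) for h in optics.search_frame(c,q)])
E
```

```text
pics
0.0 [ 187.37000892 -569.32128067  199.0390836 ] [-1.79990845e+02  1.08762015e-01 -7.17898822e+01] [ 0.49648374 -0.55680668 -0.0359348 ] 85.49653551439158 18.700000000000003
side {'camera_matrix': array([[523.07847668,   0.        , 271.37867074],
       [  0.        , 523.07847668, 210.05520726],
       [  0.        ,   0.        ,   1.        ]]), 'eye': array([385.01800686, 829.4318122 , 869.18595233]), 'orientation': array([-131.11356232,    1.14426207, -166.66879763])}
dish_handle [([827.0, -246.0, 32.0], 0.84), ([382.0, -285.0, 5.0], 0.77), ([558.0, -126.0, 8.0], 0.61)]
dish_floor [([822.0, -246.0, 30.0], 0.85), ([378.0, -290.0, 12.0], 0.77), ([564.0, -123.0, 13.0], 0.68)]
stage_top [([635.0, 155.0, 105.0], 0.78)]
knob_center []
microscope [([666.0, 169.0, 272.0], 0.67)]
screw1_center []
phone [([611.0, -310.0, 8.0], 0.87)]
flux_bottle [([404.0, 325.0, 52.0], 0.95)]
screwdriver [([437.0, 52.0, 20.0], 0.84)]
top {'camera_matrix': array([[414.87620933,   0.        , 284.26107298],
       [  0.        , 414.87620933, 212.77584743],
       [  0.        ,   0.        ,   1.        ]]), 'eye': array([ 369.36500174,   13.65677507, 1201.92092148]), 'orientation': array([-1.66867903e+02, -1.90324615e-02, -9.49363534e+01])}
dish_handle [([812.0, -204.0, 2.0], 0.94), ([572.0, -145.0, 4.0], 0.77), ([386.0, -280.0, 4.0], 0.71), ([618.0, 112.0, 108.0], 0.33)]
dish_floor [([816.0, -204.0, 4.0], 0.98), ([385.0, -282.0, 6.0], 0.97), ([572.0, -144.0, 6.0], 0.72)]
stage_top [([617.0, 112.0, 104.0], 0.57)]
knob_center [([661.0, 146.0, 293.0], 0.64)]
microscope [([661.0, 145.0, 297.0], 0.71)]
screw1_center [([441.0, 39.0, 24.0], 0.25)]
phone [([612.0, -314.0, 8.0], 0.63)]
flux_bottle [([612.0, -313.0, 9.0], 0.73), ([407.0, 304.0, 58.0], 0.68)]
screwdriver [([440.0, 39.0, 23.0], 0.74)]
```

View pics/side0.png

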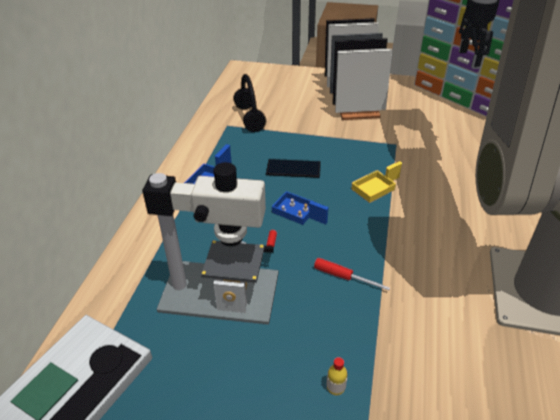

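View pics/top0.png

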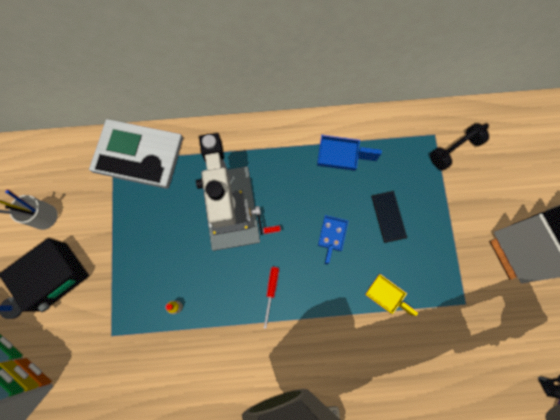

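The side view shows the dish with screws at (297,208), handle at (318,213). The top view shows it at (333,234), handle at (328,255). The larger empty blue tray and the yellow one are decoys. The red knob is at (272,230) in the top view, pointing to the front, and the station is turned by a few degrees.

```bash
cat > h.py <<'E'
import cv2,numpy as np
from scipy.spatial.transform import Rotation as R
from bench import r,optics
def cloud(c,p=None,d=None):
    if p is None: p,d=optics.snapshot(c)
    k=optics.camera_params(c);K=k['camera_matrix']
    v,u=np.mgrid[:420,:560]
    q=np.dstack([(u-K[0,2])/K[0,0]*d,(v-K[1,2])/K[1,1]*d,d])
    w=q@R.from_euler('xyz',k['orientation'],degrees=True).as_matrix().T+k['eye']
    w[d==0]=np.nan
    return p.astype(int),w
def box(w,lo,hi): return np.all((w>=lo)&(w<=hi),axis=2)
def red(p): return (p[...,2]>110)&(p[...,1]<70)&(p[...,0]<70)
def blue(p): return (p[...,0]>90)&(p[...,2]<70)&(p[...,1]<110)&(p[...,0]>1.5*p[...,1])
def rect(P): return cv2.minAreaRect(P[:,:2].astype(np.float32))
E
python3 - <<'E'
from h import *
np.set_printoptions(precision=1,suppress=True)
for c in("top","side"):
    p,w=cloud(c,cv2.imread(f'pics/{c}0.png'),np.load(f'{c}0.npy'))
    print(c,'mat z',np.nanmedian(w[box(w,[450,-60,-20],[520,0,20])][:,2]))
    b=blue(p)&box(w,[430,-230,-5],[660,-60,60])
    P=w[b];print('blue',len(P),rect(P));H=P[P[:,2]>30];print('handle',len(H),H.mean(0),H.min(0),H.max(0),rect(H));
    T=P[(P[:,2]<=26)&(P[:,2]>15)];print('rim',len(T),rect(T))
    k=red(p)&box(w,[440,-60,25],[700,100,140]);P=w[k];print('knob',len(P),P.mean(0),P.min(0),P.max(0),rect(P))
    m=box(w,[400,50,285],[800,300,310])&(p.min(2)>120);P=w[m];print('head',len(P),P[:,2].mean(),rect(P))
    m=box(w,[500,50,100],[720,300,118]);P=w[m];print('plate',len(P),np.median(P[:,2]),rect(P))
    m=box(w,[450,0,4],[900,350,30]);P=w[m];print('base',len(P),np.median(P[:,2]),rect(P))
    y=(p[...,2]>120)&(p[...,1]>90)&(p[...,0]<90)&box(w,[500,50,95],[720,300,125]);n,l=cv2.connectedComponents(y.astype(np.uint8))
    for i in range(1,n):print('yel',(l==i).sum(),w[l==i].mean(0))
E
python3 -c "
import cv2
a=cv2.imread('pics/top0.png')[120:270,180:380];b=cv2.imread('pics/side0.png')[150:320,140:340]
a=cv2.resize(a,(800,600),interpolation=2)[:300*2];b=cv2.resize(b,(700,595),interpolation=2)
import numpy as np
cv2.imwrite('pics/c1.png',np.hstack([cv2.resize(a,(400,300)),cv2.resize(b,(400,300))]))"
```

```text
top mat z 1.553917778920777
blue 724 ((552.3705444335938, -138.37200927734375), (70.12206268310547, 137.0806121826172), 71.26544189453125)
handle 71 [ 509.2 -123.3   49.6] [ 487.2 -135.3   30.7] [ 533.7 -112.5   57.1] ((510.447265625, -124.28792572021484), (9.683466911315918, 47.373626708984375), 71.00281524658203)
rim 120 ((552.4943237304688, -138.68087768554688), (69.62914276123047, 136.6383514404297), 71.27909851074219)
knob 161 [537.4  32.6  53.9] [441.3   6.3  25. ] [597.3  51.1  79.4] ((519.6116333007812, 34.36426544189453), (44.302181243896484, 156.81915283203125), 85.08915710449219)
head 1022 295.9739391080438 ((677.4369506835938, 148.18502807617188), (204.9404754638672, 54.65079116821289), 4.904428005218506)
plate 603 109.74283508453095 ((639.7002563476562, 144.09750366210938), (110.23986053466797, 110.11636352539062), 6.294077396392822)
base 3529 9.6659074423942 ((675.037841796875, 174.8033447265625), (349.5484313964844, 449.83807373046875), 89.99791717529297)
yel 12 [594.4  98.2 110.3]
yel 10 [586.4 183.3 108.8]
side mat z -0.47883737622430544
blue 642 ((556.169677734375, 
[... 342 characters left out ...]
67285156), 71.34835052490234)
knob 139 [564.5  33.8  61.3] [442.2   7.8  25.1] [601.   55.3  75.1] ((521.5722045898438, 29.012720108032227), (157.8336639404297, 47.46257019042969), 2.210122585296631)
head 1304 294.1580269613433 ((681.7598876953125, 151.33462524414062), (211.40196228027344, 56.84452819824219), 5.118805408477783)
plate 2002 108.00282455196867 ((640.9075317382812, 146.56951904296875), (110.09764099121094, 101.27165985107422), 4.761205673217773)
base 4982 11.500625106637074 ((675.1126708984375, 178.54925537109375), (460.0615539550781, 337.1045837402344), 1.8308779001235962)
yel 2 [695.7 105.5 109.1]
yel 10 [594.6  98.6 109.1]
yel 12 [688.2 191.4 108.4]
yel 11 [587.7 182.4 108.4]
```

View pics/c1.png

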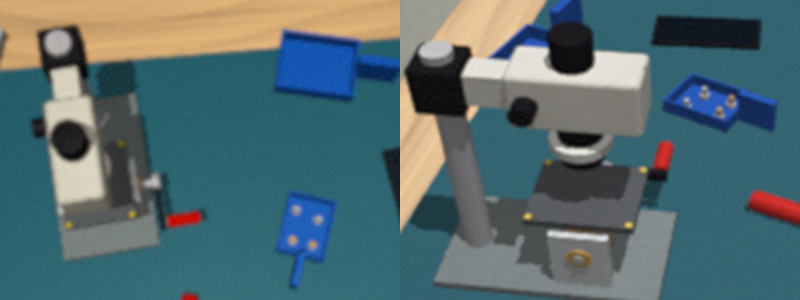

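```bash
cat >> h.py <<'E'
def togo(x,y,z,yaw=None):
    s=r.sense();Rt=R.from_euler('xyz',s['tcp_rot'],degrees=True)
    d=np.array([x,y,z])-s['tool_pos'];print('t',round(s['time'],2),'tcp',np.round(s['tool_pos'],1),np.round(s['tcp_rot'],1),'F',np.round(s['ft_force'],1),'gap',round(s['finger_gap'],1),'j',np.round(s['joint_pos'],0))
    print('tool shift',np.round(Rt.inv().apply(d),1),'turn',None if yaw is None else round(-(yaw-s['tcp_rot'][2]),1))
E
python3 -m pendant '[[1,0,0,0,7.4],[1,0,0,0,7.4],[1,0,0,0,7.4],[1,0,0,0,7.4],[1,0,0,0,7.3]]' 60
python3 -c "
from h import *
togo(499,-120,120,-108.7)"
```

```text
time: 1.5
tool_pos: [187.5, -570.0, 200.1]
tcp_rot: [180.0, -0.0, -109.0]
ft_force: [0.3, 0.7, -0.7]
finger_gap: 85.5
t 1.5 tcp [ 187.5 -570.   200.1] [ 180.   -0. -109.] F [ 0.3  0.7 -0.7] gap 85.5 j [-77.   7.  85.  -0.  87.  32.]
tool shift [-526.9 -148.1   80.1] turn -0.3
```

```bash
python3 -m pendant '[[1,-20,-6,0,0],[1,-37,-10,0,0],[1,-37,-10,0,0],[1,-37,-10,0,0],[1,-37,-10,0,0],[1,-37,-10,0,0],[1,-37,-10,0,0],[1,-37,-10,0,0],[1,-37,-10,0,0],[1,-37,-10,0,0]]'
python3 -m pendant '[[1,-37,-10,0,0],[1,-37,-11,0,0],[1,-37,-11,20,0],[1,-37,-11,20,0],[1,-20,-8,20,0],[1,-6,-2,20,0],[1,0,0,0,0]]'
python3 - <<'E'
from h import *
togo(499,-120,15,-108.7)
for c in("top","side"):
    p,w=cloud(c);b=blue(p)&box(w,[430,-230,-5],[660,-60,60]);P=w[b];H=P[P[:,2]>30]
    print(len(P),rect(P),len(H),H.mean(0),rect(H))
    cv2.imwrite(f'pics/{c}1.png',p)
E
```

```text
time: 2.5
tool_pos: [392.3, -265.0, 200.4]
tcp_rot: [-180.0, -0.0, -108.7]
ft_force: [0.3, -1.6, 0.7]
finger_gap: 85.2
time: 3.2
tool_pos: [495.8, -116.7, 116.9]
tcp_rot: [179.7, 0.0, -108.6]
ft_force: [-1.3, -0.7, -0.6]
finger_gap: 85.4
t 3.2 tcp [ 495.8 -116.7  116.9] [ 179.7    0.  -108.6] F [-1.3 -0.7 -0.6] gap 85.4 j [-19.  -3. 105.   0.  78.  90.]
tool shift [  2.1  -4.7 101.9] turn 0.1
16 ((490.7353515625, -115.52574920654297), (10.218084335327148, 7.034152507781982), 41.81404495239258) 12 [ 490.4059865  -116.25486281   47.77551863] ((490.4840393066406, -115.77241516113281), (9.813424110412598, 6.905135631561279), 44.64434051513672)
491 ((561.4517211914062, -146.1972198486328), (142.4767608642578, 97.41139221191406), 3.8544530868530273) 86 [ 508.76212569 -119.98590064   46.41147409] ((510.59149169921875, -121.17829895019531), (15.211814880371094, 49.8708610534668), 70.89816284179688)[ WARN:0@1.544] global loadsave.cpp:1063 imwrite_ Unsupported depth image for selected encoder is fallbacked to CV_8U.
```

```bash
python3 -m pendant '[[1,1,-2,20,0],[1,1,-2,25,0],[1,0,-1,25,0],[1,0,0,20,0],[1,0,0,11,0],[1,0,0,0,0]]'
python3 -m pendant '[[0.6,0,0,0,0],[0.3,0,0,0,0],[0.2,0,0,0,0],[0,0,0,0,0],[0,0,0,0,0],[0,0,0,0,0],[0,0,0,0,0]]' 60
python3 - <<'E'
from h import *
togo(499,-120,15,-108.7)
p,d=optics.snapshot("side")
cv2.imwrite('pics/s2.png',cv2.resize(p[150:270,220:380],None,fx=4,fy=4))
E
```

```text
time: 3.9
tool_pos: [500.9, -122.5, 18.7]
tcp_rot: [179.9, -0.0, -108.7]
ft_force: [0.4, -0.2, 0.6]
finger_gap: 85.5
time: 4.6
tool_pos: [501.6, -121.9, 19.1]
tcp_rot: [180.0, -0.0, -108.7]
ft_force: [-0.5, 0.8, 0.6]
finger_gap: -0.2
t 4.6 tcp [ 501.6 -121.9   19.1] [ 180.    -0.  -108.7] F [-0.5  0.8  0.6] gap -0.2 j [-19.   4. 109.  -0.  67.  89.]
tool shift [-1.   3.1  4.1] turn 0.0
```

View pics/s2.png

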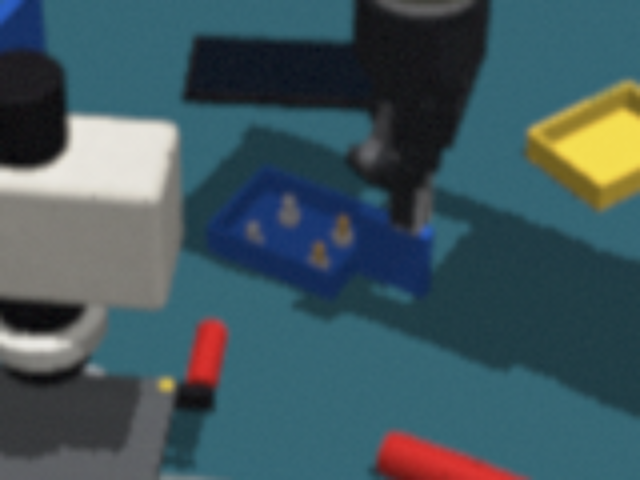

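The picture shows the fin's near face unobscured, at about (395,255), with the finger ending at its top edge at (412,228). The gap reads 0, so the fin isn't between the pads. I'll measure before moving again.

Run:
```python
from h import *
np.set_printoptions(precision=1,suppress=True)
ims=[]
for c in("top","side"):
    p,w=cloud(c);b=blue(p)&box(w,[430,-250,-5],[660,-60,60]);P=w[b];H=P[P[:,2]>30]
    print(len(P),rect(P),len(H),H.mean(0),H.min(0),H.max(0),rect(H))
    v,u=(200,300) if c=="top" else (150,260)
    ims.append(cv2.resize(p[v:v+75,u:u+100].astype(np.uint8),(400,300),interpolation=2))
    # gripper points low
    g=box(w,[470,-180,15],[540,-70,75])&~b&(abs(p.max(2)-p.min(2))<40)
    print('grip',g.sum(),w[g].mean(0),w[g].min(0),w[g].max(0))
cv2.imwrite('pics/c3.png',np.hstack(ims));s=r.sense();print(s['finger_gap'],s['wrist_torque'])
```

```text
<stdin>:6: RuntimeWarning: Mean of empty slice.
  ret = um.true_divide(
Traceback (most recent call last):
ValueError: zero-size array to reduction operation minimum which has no identity
```

Run:
```python
from h import *
np.set_printoptions(precision=1,suppress=True)
ims=[]
for c in("top","side"):
    p,w=cloud(c);b=blue(p)&box(w,[430,-250,-5],[660,-60,60]);P=w[b];H=P[P[:,2]>30]
    print(len(P),rect(P),len(H))
    if len(H):print(H.mean(0),H.min(0),H.max(0),rect(H))
    v,u=(200,300) if c=="top" else (150,260)
    ims.append(cv2.resize(p[v:v+75,u:u+100].astype(np.uint8),(400,300),interpolation=2))
    g=box(w,[470,-180,15],[540,-70,75])&~b&(abs(p.max(2)-p.min(2))<40)
    print('grip',g.sum())
    if g.sum():print(w[g].mean(0),w[g].min(0),w[g].max(0))
cv2.imwrite('pics/c3.png',np.hstack(ims));s=r.sense();print(s['finger_gap'],s['wrist_torque'])
```

```text
0 ((0.0, 0.0), (0.0, 0.0), 0.0) 0
grip 2
[ 488.6 -114.3   25.5] [ 487.7 -116.2   19.7] [ 489.6 -112.4   31.3]
436 ((556.4686279296875, -149.58489990234375), (96.89781951904297, 152.7319793701172), 71.96339416503906) 53
[ 507.  -119.5   45. ] [ 487.4 -135.3   31.2] [ 534.7 -106.7   54. ] ((510.90057373046875, -121.45561981201172), (14.319787979125977, 48.777198791503906), 69.19673156738281)
grip 70
[ 501.9 -111.5   64.3] [ 490.7 -123.7   48.5] [ 514.9 -102.2   74.1]
0.10930840741489063 [0. 0. 0.]
```

View pics/c3.png

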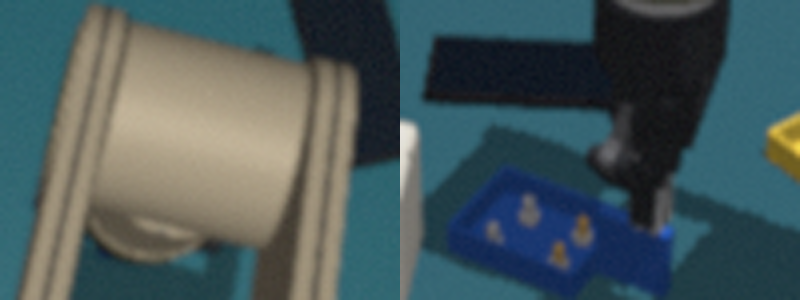

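The fin hasn't moved. The shut fingers sit centred over it but end at z≈49, while the reported TCP height is 19. I'll raise the tool and check the reported height against the camera.

```bash
python3 -m pendant '[[0,0,0,-30,0],[0,0,0,-30,0],[0,0,0,-30,0],[0,0,0,-10,0],[0,0,0,0,0],[0,0,0,0,0]]'
python3 - <<'E'
from h import *
np.set_printoptions(precision=1,suppress=True)
togo(499,-120,15,-108.7)
p,w=cloud("side");s=r.sense()['tool_pos']
g=box(w,[s[0]-40,s[1]-40,60],[s[0]+40,s[1]+40,230])
P=w[g];
for z in range(60,230,10):
    Q=P[(P[:,2]>=z)&(P[:,2]<z+10)]
    if len(Q):print(z,len(Q),Q.mean(0),np.ptp(Q,axis=0))
cv2.imwrite('pics/s4.png',cv2.resize(p[90:240,200:400].astype(np.uint8),None,fx=4,fy=4,interpolation=2))
E
```

```text
time: 5.4
tool_pos: [501.0, -121.8, 117.8]
tcp_rot: [179.9, 0.0, -108.7]
ft_force: [0.1, -0.5, -0.2]
finger_gap: -0.0
t 5.4 tcp [ 501.  -121.8  117.8] [ 179.9    0.  -108.7] F [ 0.1 -0.5 -0.2] gap -0.0 j [-19.  -2. 104.  -0.  78.  89.]
tool shift [ -1.    2.4 102.8] turn 0.0
140 4 [ 502.2 -115.2  148.1] [14.   3.3  2.1]
150 25 [ 500.  -111.6  156. ] [21.6 13.   9.2]
160 42 [ 500.4 -110.6  165. ] [23.4 19.6  9.6]
170 42 [ 500.3 -110.7  175. ] [24.3 17.6  9.1]
180 21 [ 496.3 -111.9  184.1] [22.2 18.7  9.7]
190 53 [ 498.2 -109.3  196.4] [38.5 61.8  8.9]
200 49 [ 493.  -115.8  203.8] [45.2 70.2  9.8]
210 67 [ 492.8 -115.6  215.5] [49.2 79.7  9.8]
220 56 [ 488.5 -119.2  225. ] [32.4 78.8  9.9]
```

View pics/s4.png

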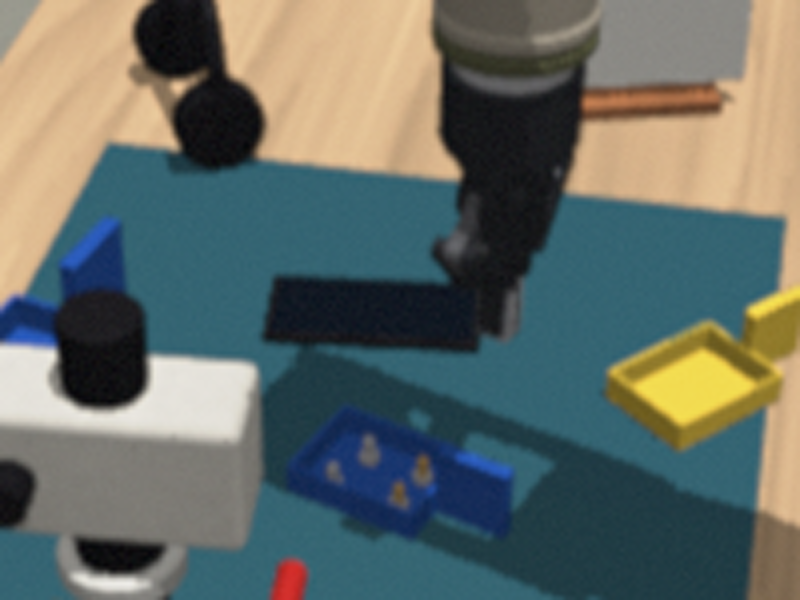

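Run:
```python
from h import *
k=optics.camera_params("side");Rm=R.from_euler('xyz',k['orientation'],degrees=True)
s=r.sense()['tool_pos']
for dz in(0,10,20,30,40):
    q=k['camera_matrix']@Rm.inv().apply(s+[0,0,dz]-k['eye']);q=q[:2]/q[2];print(dz,q,(q-[200,90])*4)
```

```text
0 [324.06554384 183.61065169] [496.26217538 374.44260674]
10 [324.26652378 180.1928446 ] [497.06609512 360.77137841]
20 [324.46971116 176.73749824] [497.87884466 346.94999298]
30 [324.67514257 173.24399073] [498.70057028 332.97596291]
40 [324.88285538 169.71168636] [499.5314215  318.84674543]
```

```bash
python3 -m pendant '[[0.4,0,0,0,0],[0.4,0,0,0,0],[0.4,0,0,0,0],[0.4,0,0,0,0]]'
cat > tip.py <<'E'
from h import *
np.set_printoptions(precision=1,suppress=True)
togo(499,-120,15,-108.7)
for c in ("side","top"):
    p,w=cloud(c);s=r.sense()['tool_pos']
    g=box(w,[s[0]-40,s[1]-70,70],[s[0]+40,s[1]+70,230])
    P=w[g];print(c)
    for z in range(70,200,10):
        Q=P[(P[:,2]>=z)&(P[:,2]<z+10)]
        if len(Q):print(z,len(Q),Q.min(0),Q.max(0))
    if c=="side":cv2.imwrite('pics/s5.png',cv2.resize(p[90:240,200:400].astype(np.uint8),None,fx=4,fy=4,interpolation=2))
E
python3 tip.py
```

```text
time: 5.85
tool_pos: [501.4, -121.9, 118.7]
tcp_rot: [180.0, -0.0, -108.7]
ft_force: [0.3, -0.0, -0.5]
finger_gap: 33.9
t 5.85 tcp [ 501.4 -121.9  118.7] [ 180.    -0.  -108.7] F [ 0.3 -0.  -0.5] gap 33.9 j [-19.  -2. 104.  -0.  78.  89.]
tool shift [ -1.1   2.8 103.7] turn 0.0
side
140 4 [ 493.3 -139.8  147. ] [514.8 -98.5 149.6]
150 45 [ 484.4 -141.3  150.1] [519.9 -90.5 159.9]
160 69 [ 484.2 -140.4  160.2] [520.7 -88.8 169.9]
170 59 [ 485.1 -140.   170.1] [520.  -88.4 179.8]
180 44 [ 482.5 -143.3  180.1] [517.2 -86.  189.6]
190 57 [ 478.  -156.6  190.7] [525.8 -69.1 199.8]
top
170 1 [497.4 -99.7 171.9] [497.4 -99.7 171.9]
```

View pics/s5.png

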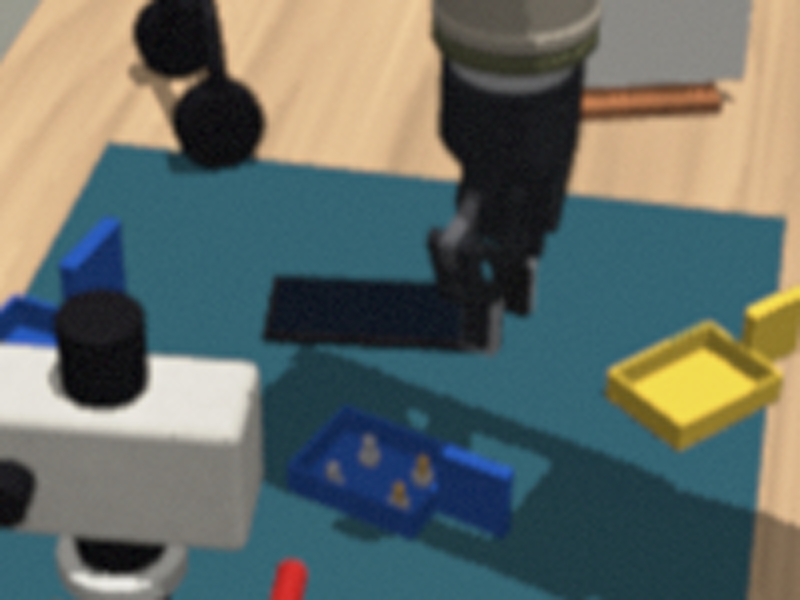

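The picture shows the two open fingers with tips at about (480,350) and (517,310). The depth puts the tips at z≈147, which is 29 mm above the reported TCP and the same whether shut or part open. I'll treat the reported z as 29 mm too low and go down slowly while watching the force.

```bash
python3 -m pendant '[[0.5,0,0,20,0],[0.5,-1,2,25,0],[0.5,0,0,25,0],[0.5,0,0,20,0],[0.5,0,0,10,0],[0.5,0,0,10,0],[0.5,0,0,8,0],[0.5,0,0,5,0],[0.5,0,0,0,0]]'
python3 -m pendant '[[0.5,0,0,4,0],[0.5,0,0,3,0],[0.5,0,0,2,0],[0.5,0,0,0,0]]'
python3 - <<'E'
from h import *
togo(499,-120,-13,-108.7)
p,w=cloud("side");s=r.sense()['tool_pos']
g=box(w,[s[0]-30,s[1]-50,5],[s[0]+30,s[1]+50,90])&(~blue(p))&(p.max(2)-p.min(2)<30)
print(np.sort(w[g][:,2])[:12])
cv2.imwrite('pics/s6.png',cv2.resize(p[150:270,220:380].astype(np.uint8),None,fx=4,fy=4,interpolation=2))
E
```

```text
time: 6.85
tool_pos: [499.9, -120.4, -4.2]
tcp_rot: [180.0, 0.0, -108.7]
ft_force: [-0.2, 1.0, -0.4]
finger_gap: 42.7
time: 7.25
tool_pos: [499.8, -120.3, -13.2]
tcp_rot: [180.0, 0.0, -108.7]
ft_force: [-0.6, 0.5, 0.2]
finger_gap: 42.5
t 7.25 tcp [ 499.8 -120.3  -13.2] [ 180.     0.  -108.7] F [-0.6  0.5  0.2] gap 42.5 j [-19.   7. 110.  -0.  64.  89.]
tool shift [-0.1  0.9 -0.2] turn 0.0
[17.21047016 19.86074177 24.62813979 25.13951901 25.49672918 26.20392544
 26.32221153 26.60793151 26.65077399 27.05656634 27.08699922 28.07227053]
```

View pics/s6.png

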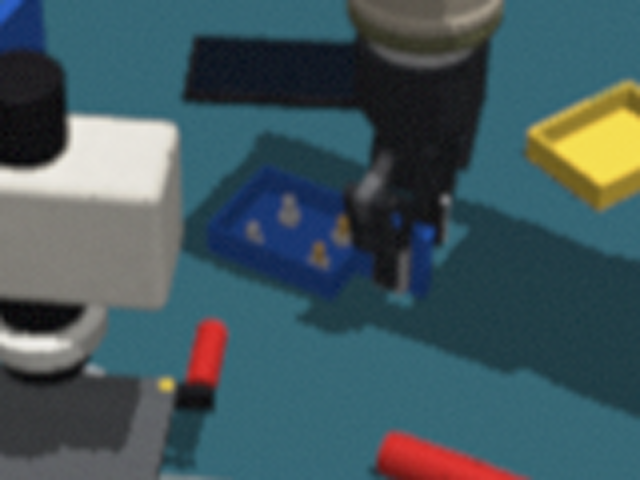

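The near finger at (395,270) now covers the fin, which shows between the jaws. I'll close and lift.

```bash
python3 -m pendant '[[0.3,0,0,0,0],[0.2,0,0,0,0],[0.1,0,0,0,0],[0,0,0,0,0],[0,0,0,0,0],[0,0,0,0,0]]' 70
python3 -m pendant '[[0,0,0,-1,0],[0,0,0,-3,0],[0,0,0,-5,0],[0,0,0,-6,0],[0,0,0,-5,0],[0,0,0,-3,0],[0,0,0,-1,0],[0,0,0,0,0]]'
cat > dish.py <<'E'
from h import *
np.set_printoptions(precision=1,suppress=True)
s=r.sense();t=s['tool_pos'];togo(*t)
def dish(lo,hi):
  for c in("top","side"):
    p,w=cloud(c);P=w[blue(p)&box(w,lo,hi)]
    print(c,len(P))
    if len(P)>30:
        print('rect',rect(P),'z',np.percentile(P[:,2],[2,50,98]))
        A=np.c_[P[:,:2]-P[:,:2].mean(0),np.ones(len(P))]
  return p
E
python3 - <<'E'
from dish import *
p=dish([430,-250,-5],[700,-60,100])
E
```

```text
time: 7.9
tool_pos: [500.3, -120.6, -12.6]
tcp_rot: [-180.0, -0.0, -108.7]
ft_force: [-1.4, -1.0, 3.2]
finger_gap: 8.9
time: 8.7
tool_pos: [500.2, -120.4, 11.3]
tcp_rot: [-180.0, 0.0, -108.7]
ft_force: [0.1, -0.2, -1.3]
finger_gap: 9.1
t 8.7 tcp [ 500.2 -120.4   11.3] [-180.     0.  -108.7] F [ 0.1 -0.2 -1.3] gap 9.1 j [-19.   5. 109.   0.  66.  89.]
tool shift [0. 0. 0.] turn None
top 0
side 400
rect ((579.2025756835938, -148.81072998046875), (101.81788635253906, 182.352294921875), 40.25104522705078) z [19.  26.8 71. ]
```

```bash
python3 -m pendant '[[0,0,0,-2,0],[0,0,0,-5,0],[0,0,0,-9,0],[0,0,0,-12,0],[0,0,0,-14,0],[0,0,0,-14,0],[0,0,0,-14,0],[0,0,0,-12,0],[0,0,0,-8,-1],[0,0,0,-4,-2]]'
python3 -m pendant '[[0,0,0,-1,-3],[0,0,0,0,-3],[0,0,0,0,-3.5],[0,0,0,0,-3.5],[0,0,0,0,-3],[0,0,0,0,-3],[0,0,0,0,-1.5],[0,0,0,0,-0.5],[0,0,0,0,0]]'
python3 - <<'E'
from dish import *
togo(500,133,106,-85)
p=dish([430,-250,95],[700,-20,190])
E
```

```text
time: 9.8
tool_pos: [500.6, -120.6, 106.5]
tcp_rot: [-179.9, -0.0, -105.6]
ft_force: [0.6, -0.2, -2.5]
finger_gap: 9.0
time: 10.7
tool_pos: [500.0, -120.4, 106.1]
tcp_rot: [180.0, 0.0, -84.7]
ft_force: [-0.0, 0.1, -1.1]
finger_gap: 8.8
t 10.7 tcp [ 500.  -120.4  106.1] [180.    0.  -84.7] F [-0.   0.1 -1.1] gap 8.8 j [-19.  -2. 105.  -0.  77.  65.]
tool shift [0. 0. 0.] turn None
t 10.7 tcp [ 500.  -120.4  106.1] [180.    0.  -84.7] F [-0.   0.1 -1.1] gap 8.8 j [-19.  -2. 105.  -0.  77.  65.]
tool shift [-252.3  -23.4    0.1] turn 0.3
top 99
rect ((594.2460327148438, -84.79345703125), (23.158906936645508, 51.740108489990234), 86.8743896484375) z [117.8 125.6 143.2]
side 680
rect ((556.1961669921875, -110.69123840332031), (135.49769592285156, 76.23593139648438), 5.007103443145752) z [118.2 124.3 167.3]
```

```bash
python3 -m pendant '[[0,-3,0,0,0],[0,-7,-1,0,0],[0,-11,-1,0,0],[0,-14,-1,0,0],[0,-16,-1.5,0,0],[0,-16,-1.5,0,0],[0,-16,-1.5,0,0],[0,-16,-1.5,0,0],[0,-16,-1.5,0,0],[0,-16,-1.5,0,0]]'
python3 -m pendant '[[0,-16,-1.5,0,0],[0,-16,-1.5,0,0],[0,-16,-1.5,0,0],[0,-16,-1.5,0,0],[0,-16,-1.5,0,0],[0,-14,-1,0,0],[0,-11,-1,0,0],[0,-7,-1,0,0],[0,-3,0,0,0],[0,0,0,0,0]]'
python3 - <<'E'
from dish import *
togo(528.2,135.2,106,-85)
p=dish([400,30,95],[720,240,190])
cv2.imwrite('pics/s7.png',cv2.resize(p[150:330,140:340].astype(np.uint8),None,fx=3,fy=3,interpolation=2))
E
```

```text
time: 11.8
tool_pos: [499.6, 13.0, 106.1]
tcp_rot: [180.0, 0.0, -84.7]
ft_force: [1.0, -0.5, -0.7]
finger_gap: 9.0
time: 12.8
tool_pos: [499.7, 126.8, 106.0]
tcp_rot: [180.0, -0.0, -84.7]
ft_force: [-0.1, -0.4, -1.1]
finger_gap: 9.2
t 12.8 tcp [499.7 126.8 106. ] [180.   -0.  -84.7] F [-0.1 -0.4 -1.1] gap 9.2 j [  9.  -2. 105.  -0.  77.  93.]
tool shift [0. 0. 0.] turn None
t 12.8 tcp [499.7 126.8 106. ] [180.   -0.  -84.7] F [-0.1 -0.4 -1.1] gap 9.2 j [  9.  -2. 105.  -0.  77.  93.]
tool shift [ -5.7 -29.2   0. ] turn 0.3
top 0
side 1156
rect ((560.3668823242188, 134.76168823242188), (146.31419372558594, 74.46432495117188), 4.496291160583496) z [117.7 122.6 166.5]
```

```bash
python3 -m pendant '[[0,-0.5,-2,0,0],[0,-1,-4,0,0.3],[0,-1,-6,0,0],[0,-1,-6,0,0],[0,-1,-6,0,0],[0,-1,-4,0,0],[0,0,-1,0,0],[0,0,0,0,0]]'
cat > st.py <<'E'
from dish import *
Ry=R.from_euler('z',5,degrees=True)
def st(w): return (w-np.array([640.8,145,0]))@Ry.as_matrix()
def meas():
    p,w=cloud("side");q=st(w)
    P=q[blue(p)&box(q,[-220,-80,95],[80,80,190])]
    T=P[P[:,0]<1e9];print('dish st x',np.percentile(T[:,0],[0.5,99.5]),'y',np.percentile(T[:,1],[.5,99.5]),'rect',rect(P),'zlow',np.percentile(P[:,2],[2,30,50]))
    H=P[P[:,2]>np.percentile(P[:,2],2)+28]; 
    if len(H)>5:print('fin',H.min(0),H.max(0),rect(H))
    y=(p[...,2]>120)&(p[...,1]>90)&(p[...,0]<90)&box(q,[-70,-60,95],[70,60,125]);n,l=cv2.connectedComponents(y.astype(np.uint8))
    for i in range(1,n):print('yel',(l==i).sum(),q[l==i].mean(0))
    g=(p.max(2)-p.min(2)<25)&(p.max(2)<120)&box(q,[-60,-55,102],[60,55,124]);print('plate',g.sum(),np.median(q[g][:,2]))
    k=red(p)&box(q,[-75,-140,40],[75,-70,140]);Q=q[k];print('knob',len(Q));
    if len(Q)>3:print(Q.mean(0),Q.min(0),Q.max(0))
    t=st(r.sense()['tool_pos']);print('tcp st',t,'dist',0)
    return p
E
python3 - <<'E'
from st import *
p=meas()
cv2.imwrite('pics/s7.png',cv2.resize(p[150:330,140:340].astype(np.uint8),None,fx=4,fy=3.3,interpolation=2))
E
```

```text
time: 13.7
tool_pos: [528.2, 134.7, 106.0]
tcp_rot: [180.0, -0.0, -85.0]
ft_force: [0.1, 0.1, -1.6]
finger_gap: 9.0
t 13.7 tcp [528.2 134.7 106. ] [180.  -0. -85.] F [ 0.1  0.1 -1.6] gap 9.0 j [  9.   3. 100.  -0.  77.  94.]
tool shift [0. 0. 0.] turn None
dish st x [-124.2   20.3] y [-33.4  37.9] rect ((-51.145408630371094, 1.7022476196289062), (73.65831756591797, 146.43978881835938), 89.94898223876953) zlow [117.8 120.6 122.6]
fin [-124.3   -3.2  145.9] [-77.7   8.2 168.7] ((-100.88471221923828, 2.17226243019104), (46.563148498535156, 11.335587501525879), 0.9855090379714966)
yel 2 [ 51.2 -44.  109.2]
yel 13 [ 51.4  42.8 108.1]
yel 9 [-50.1  43.8 109. ]
plate 954 107.95734675056039
knob 49
[ -60.8 -117.3   70.9] [ -67.8 -130.8   66.9] [ -53.5 -104.4   75. ]
tcp st [-113.3   -0.5  105.9] dist 0
```

View pics/s7.png

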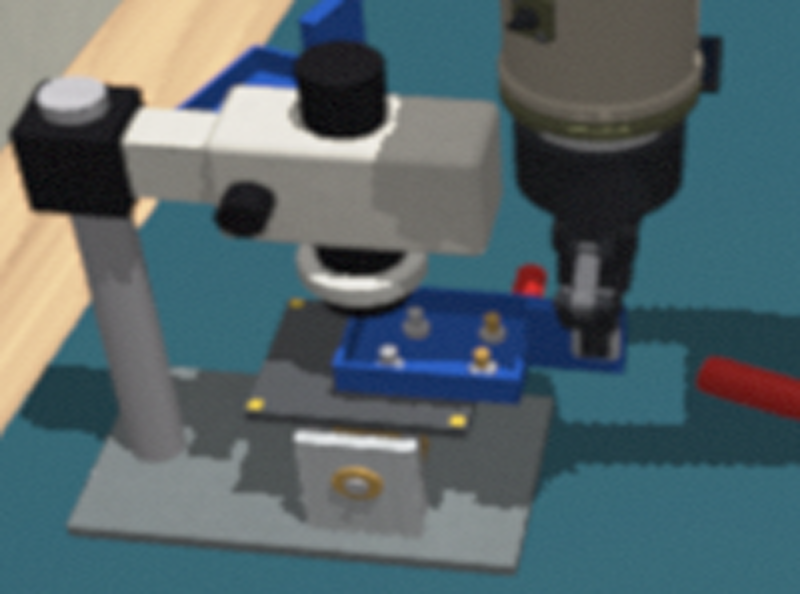

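The dish hangs level over the front of the stage (tray at 340–525, 290–400) with all four screws standing inside. The gripper body just clears the head front at x≈500. I'll lower it here and slide it home from the front afterwards.

```bash
python3 -m pendant '[[0,1,0,1,0],[0,0,0,2,0],[0,0,0,2,0],[0,0,0,1.5,0],[0,0,0,1,0],[0,0,0,0.5,0],[0,0,0,0.5,0],[0,0,0,0,0]]'
python3 - <<'E'
from st import *
p=meas()
E
```

```text
time: 14.55
tool_pos: [528.2, 133.7, 97.6]
tcp_rot: [180.0, 0.0, -85.0]
ft_force: [-0.4, -0.2, -1.0]
finger_gap: 9.1
t 14.55 tcp [528.2 133.7  97.6] [180.   0. -85.] F [-0.4 -0.2 -1. ] gap 9.1 j [  9.   3. 101.   0.  76.  94.]
tool shift [0. 0. 0.] turn None
dish st x [-124.2   17.9] y [-35.  37.] rect ((-52.29759216308594, 0.34833526611328125), (144.18235778808594, 74.56745147705078), 0.33777129650115967) zlow [109.3 112.4 114.2]
fin [-89.2  -5.2 141.8] [-78.6   7.2 161.8] ((-83.86250305175781, 1.2241497039794922), (9.896238327026367, 12.724668502807617), 6.403024196624756)
yel 2 [ 50.8 -42.7 110.6]
yel 2 [-57.9  16.  122.5]
yel 14 [ 51.   43.  108.6]
yel 10 [-50.   43.5 109.1]
plate 922 108.06052518697797
knob 64
[ -60.5 -114.2   70.5] [ -67.4 -129.9   64.3] [-52.4 -97.6  74. ]
tcp st [-113.2   -1.5   97.6] dist 0
```

```bash
for i in 1; do python3 -m pendant '[[0,0,0,0.5,0],[0,0,0,0.5,0],[0,0,0,0,0]]'; python3 -m pendant '[[0,0,0,0.4,0],[0,0,0,0,0],[0,0,0,0,0]]'; done
```

```text
time: 14.9
tool_pos: [528.3, 133.6, 96.7]
tcp_rot: [-180.0, 0.0, -85.0]
ft_force: [-0.2, -0.2, -0.8]
finger_gap: 8.9
time: 15.2
tool_pos: [528.3, 133.7, 96.5]
tcp_rot: [-180.0, 0.0, -85.0]
ft_force: [0.1, -0.1, 2.7]
finger_gap: 9.2
```

```bash
python3 -m pendant '[[0,0,0,0.4,0],[0,0,0,0,0],[0,0,0,0,0]]'
```

```text
time: 15.5
tool_pos: [528.2, 133.7, 96.3]
tcp_rot: [-180.0, -0.0, -85.0]
ft_force: [-4.0, -0.5, 4.6]
finger_gap: 9.0
```

```bash
python3 -m pendant '[[0.15,0,0,0,0],[0.25,0,0,0,0],[0.35,0,0,0,0],[0.35,0,0,0,0],[0.35,0,5,0,0],[0.35,0,12,0,0],[0.35,0,18,0,0],[0.35,0,20,0,0],[0.35,0,20,0,0],[0.35,0,18,0,0]]'
python3 -m pendant '[[1,0,10,5,-8],[1,0,0,5,-8],[1,0,0,5,-8],[1,0,0,5,-8],[1,0,0,0,-8],[1,0,0,0,-8],[1,0,0,0,-8],[1,0,0,0,-8],[1,0,0,0,-8],[1,0,0,0,-8]]'
python3 -m pendant '[[1,0,0,0,-8],[1,0,0,0,-2],[1,0,0,0,0],[1,0,0,0,0]]'
python3 - <<'E'
from st import *
p=meas()
g=st(r.sense()['tool_pos']);p,w=cloud("side");q=st(w)
m=box(q,[g[0]-70,g[1]-30,90],[g[0]+75,g[1]+30,160])&~blue(p);Q=q[m];print('fingers',Q.min(0),Q.max(0))
for z in range(90,160,10):
    A=Q[(Q[:,2]>=z)&(Q[:,2]<z+10)]
    if len(A):print(z,len(A),A.min(0),A.max(0))
E
```

```text
time: 16.5
tool_pos: [434.3, 125.4, 95.6]
tcp_rot: [180.0, -0.0, -85.0]
ft_force: [0.6, 0.5, 0.4]
finger_gap: 30.1
time: 17.5
tool_pos: [425.3, 124.7, 75.7]
tcp_rot: [-180.0, 0.0, -4.7]
ft_force: [0.5, 0.3, 0.8]
finger_gap: 85.3
time: 17.9
tool_pos: [425.4, 124.7, 75.8]
tcp_rot: [-180.0, -0.0, 4.9]
ft_force: [0.2, 0.3, -0.2]
finger_gap: 85.1
t 17.9 tcp [425.4 124.7  75.8] [-180.    -0.     4.9] F [ 0.2  0.3 -0.2] gap 85.1 j [ 10. -12. 117.   0.  74.   5.]
tool shift [0. 0. 0.] turn None
dish st x [-121.    11.7] y [-35.4  37.2] rect ((-52.2659912109375, -0.070404052734375), (142.7469940185547, 74.55491638183594), 1.3943694829940796) zlow [108.8 111.9 117.1]
fin [-123.8   -5.9  136.8] [-78.3   8.3 162. ] ((-100.99407958984375, 1.1309514045715332), (14.125648498535156, 45.56553268432617), 89.5547103881836)
yel 2 [ 51.2 -43.9 109.3]
yel 2 [-58.4 -12.4 124.3]
yel 1 [-59.2  17.6 123. ]
yel 14 [ 51.   43.1 108.7]
yel 8 [-49.4  43.5 108.3]
plate 903 107.98386739681715
knob 69
[ -60.  -114.6   70.6] [ -68.2 -130.5   65.5] [-51.9 -98.6  74.3]
tcp st [-216.3   -1.5   75.8] dist 0
fingers [-274.1   -8.2  121.4] [-156.4   13.3  159.9]
120 31 [-269.9   -1.8  121.4] [-161.1   13.3  129.9]
130 58 [-271.2   -8.2  130.6] [-159.3   12.6  139.2]
140 52 [-271.4   -3.1  140.4] [-160.8   13.1  150. ]
150 48 [-274.1    0.8  150. ] [-156.4   13.3  159.9]
```

```bash
python3 -m pendant '[[1,5,-1,0,0],[1,10,0,0,0],[1,10,0,0,0],[1,5,0,0,0],[1,3,0,0,0],[1,3,0,0,0],[1,3,0,0,0],[1,3,0,0,0],[1,3,0,0,0],[1,3,0,0,0]]'
python3 -m pendant '[[1,3,0,0,0],[1,3,0,0,0],[1,3,0,0,0],[1,3,0,0,0],[1,2,0,0,0],[1,1,0,0,0],[1,0,0,0,0]]'
python3 -c "
from st import *
p=meas()"
```

```text
time: 19.0
tool_pos: [473.5, 129.9, 75.8]
tcp_rot: [-180.0, -0.0, 5.0]
ft_force: [-1.9, 0.2, 0.9]
finger_gap: 85.4
time: 19.7
tool_pos: [488.4, 131.2, 75.8]
tcp_rot: [180.0, -0.0, 5.0]
ft_force: [-1.5, -0.4, 1.7]
finger_gap: 85.5
t 19.7 tcp [488.4 131.2  75.8] [180.  -0.   5.] F [-1.5 -0.4  1.7] gap 85.5 j [  9.  -2. 108.  -0.  74.   4.]
tool shift [0. 0. 0.] turn None
dish st x [-76.3  51. ] y [-35.2  36.9] rect ((-18.47551727294922, 0.8296318054199219), (141.2671356201172, 73.2161865234375), 0.21496307849884033) zlow [108.7 111.6 114. ]
fin [-89.1  -6.2 137.7] [-45.4   9.8 161.4] ((-66.76551818847656, 0.17023563385009766), (42.96382522583008, 15.923799514770508), 7.827594757080078)
yel 2 [-26.5  17.6 122.8]
yel 11 [ 51.   43.7 108.4]
yel 7 [-49.5  45.3 109.4]
plate 549 108.02953213194897
knob 28
[ -56.1 -110.3   71.1] [ -59.3 -130.5   68.7] [-52.6 -93.6  74.5]
tcp st [-153.    -0.5   75.8] dist 0
```

```bash
python3 -m pendant '[[1,-4,0,0,0],[1,-10,0,0,0],[1,-15,0,0,0],[1,-20,0,0,0],[1,-15,0,-20,0],[1,0,0,-30,0],[1,0,0,0,0]]'
python3 - <<'E'
from st import *
p=meas()
p,w=cloud("top");q=st(w)
P=q[blue(p)&box(q,[-220,-80,95],[80,80,190])];print('top',len(P),rect(P),P.min(0),P.max(0))
E
```

```text
time: 20.45
tool_pos: [426.2, 126.0, 129.8]
tcp_rot: [-180.0, -0.4, 5.0]
ft_force: [1.4, -0.5, 0.4]
finger_gap: 85.2
t 20.45 tcp [426.2 126.  129.8] [-180.    -0.4    5. ] F [ 1.4 -0.5  0.4] gap 85.2 j [ 10. -15. 114.   0.  81.   5.]
tool shift [0. 0. 0.] turn None
dish st x [-92.6  50.6] y [-34.6  36.8] rect ((-20.57288360595703, -0.07458114624023438), (145.0734405517578, 74.80745697021484), 1.0320672988891602) zlow [108.7 112.5 119.6]
fin [-93.2  -6.2 136.7] [-45.8   9.2 162. ] ((-69.42517852783203, 1.306854248046875), (47.42622756958008, 15.303728103637695), 1.0835013389587402)
yel 2 [-26.4  17.4 122.6]
yel 13 [ 51.1  43.6 109. ]
yel 10 [-49.8  43.8 108.5]
plate 549 107.8867694255122
knob 70
[ -59.3 -113.    71.1] [ -66.4 -132.5   66.7] [-51.7 -95.2  74.8]
tcp st [-216.1   -0.3  128. ] dist 0
top 265 ((-27.85363006591797, -14.185382843017578), (61.45806884765625, 124.23269653320312), 53.21833801269531) [-93.6 -36.2 107.8] [ 38.7  36.1 163.7]
```

The dish sits at about 0–1 mm off centre and 1° off square, with no robot contact. Next I'll grip the crank knob.

```bash
python3 -m pendant '[[1,0,10,0,0],[1,0,25,0,0],[1,0,30,0,0],[1,0,30,0,0],[0.6,8,16,0,0],[0.6,25,2,0,0],[0.6,35,0,0,0],[0.6,35,0,0,0],[0.6,35,0,0,0],[0.6,16,0,0,0]]'
python3 -m pendant '[[0.6,2,0,10,0],[0.6,0,0,20,0],[0.6,0,0,20,0],[0.6,0,0,0,0],[0.6,0,0,0,0]]'
python3 - <<'E'
from st import *
p=meas()
t=st(r.sense()['tool_pos']);print('tool to go x',-60-t[0],'y',t[1]+113,'z',t[2]-14)
E
```

```text
time: 21.55
tool_pos: [588.9, 25.7, 123.7]
tcp_rot: [-180.0, 0.1, 5.0]
ft_force: [-0.8, -0.7, -0.2]
finger_gap: 51.3
time: 22.05
tool_pos: [588.1, 26.3, 74.6]
tcp_rot: [-180.0, 0.2, 5.0]
ft_force: [-0.4, 0.5, 0.9]
finger_gap: 51.6
t 22.05 tcp [588.1  26.3  74.6] [-180.     0.2    5. ] F [-0.4  0.5  0.9] gap 51.6 j [-2. 11. 95. -0. 74. -7.]
tool shift [0. 0. 0.] turn None
dish st x [-92.9  50.3] y [-34.4  36.9] rect ((-20.47046661376953, 1.1744537353515625), (145.07150268554688, 73.99530792236328), 2.3167593479156494) zlow [109.  112.3 119.5]
fin [-93.3  -6.  137.1] [-45.9   8.  161.6] ((-69.47332763671875, 0.8726887702941895), (47.37635040283203, 13.87848949432373), 1.2047137022018433)
yel 1 [-25.5  17.9 121.5]
yel 13 [ 50.9  42.9 108.2]
yel 11 [-49.3  42.3 107.9]
plate 559 108.2206967458242
knob 67
[ -59.9 -112.1   70.8] [ -67.2 -129.4   65.8] [-51.6 -93.4  75.7]
tcp st [ -61.8 -113.7   75.9] dist 0
tool to go x 1.763722174738355 y -0.7111894399857306 z 61.857997763980265
```

```bash
python3 -m pendant '[[0.6,1.5,0,12,0],[0.6,0,0,15,0],[0.6,0,0,15,0],[0.6,0,0,10,0],[0.6,0,0,6,0],[0.6,0,0,2.5,0],[0.6,0,0,0,0]]'
python3 -m pendant '[[0.3,0,0,0,0],[0.2,0,0,0,0],[0,0,0,0,0],[0,0,0,0,0],[0,0,0,0,0]]' 40
python3 - <<'E'
from st import *
p=meas()
cv2.imwrite('pics/s8.png',cv2.resize(p[150:330,140:340].astype(np.uint8),None,fx=4,fy=3.3,interpolation=2))
E
```

```text
time: 22.8
tool_pos: [591.1, 26.8, 14.9]
tcp_rot: [-180.0, 0.0, 5.0]
ft_force: [0.7, -0.7, 0.2]
finger_gap: 51.1
time: 23.3
tool_pos: [590.7, 26.6, 15.2]
tcp_rot: [180.0, 0.1, 5.0]
ft_force: [-4.6, -1.6, 0.2]
finger_gap: 17.2
t 23.3 tcp [590.7  26.6  15.2] [180.    0.1   5. ] F [-4.6 -1.6  0.2] gap 17.2 j [-2. 15. 96. -0. 68. -7.]
tool shift [0. 0. 0.] turn None
dish st x [-92.9  47.2] y [-34.6  37.1] rect ((-20.377426147460938, 0.4896202087402344), (145.67942810058594, 74.4180908203125), 0.3963160812854767) zlow [108.8 112.4 119.5]
fin [-93.3  -5.8 137. ] [-45.4   8.5 161.2] ((-69.44013214111328, 1.8882036209106445), (13.360074996948242, 48.07303237915039), 86.21021270751953)
yel 1 [-25.3  17.3 120.9]
yel 12 [ 51.3  42.6 108.2]
yel 11 [-49.5  42.6 108.3]
plate 554 108.08605316413085
knob 53
[ -59.1 -112.1   70.5] [ -64.9 -130.5   67.6] [-53.6 -96.8  75.9]
tcp st [ -60.2 -113.6   15.2] dist 0
```

View pics/s8.png

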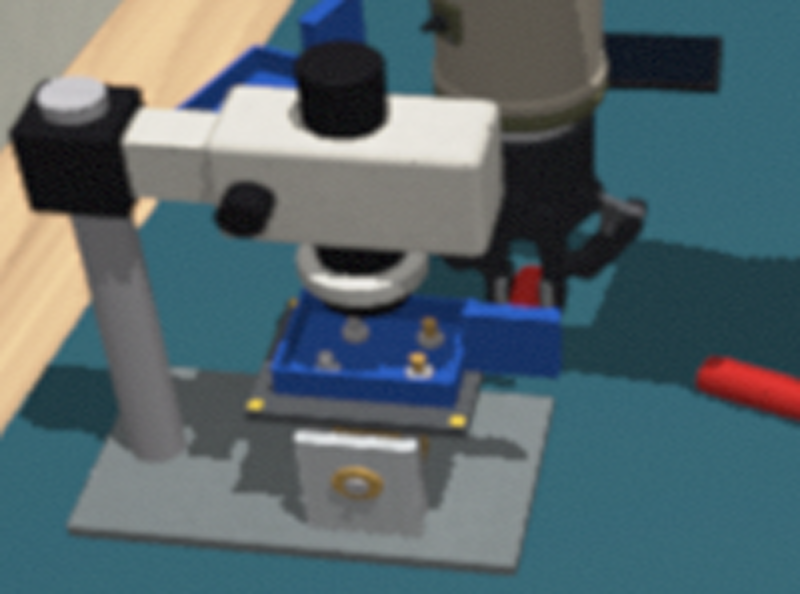

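The fingers hold the red knob at (525,285). The dish is centred on the stage between the yellow marks with its screws standing. I'll start turning the crank.

```bash
cat > q.py <<'E'
from st import *
def ht():
    s=r.sense();t=st(s['tool_pos']);x=t[0];z=t[2]+29+18.7-62;q=np.arctan2(z,-x)
    f=Ry.inv().apply(s['ft_force'])
    p,w=cloud("side");c=st(w);g=(p.max(2)-p.min(2)<25)&(p.max(2)<120)&box(c,[-60,-55,102],[60,55,128])
    y=(p[...,2]>120)&(p[...,1]>90)&(p[...,0]<90)&box(c,[-60,35,100],[60,55,128])
    b=blue(p)&box(c,[-50,-45,100],[60,45,150])
    print('t',round(s['time'],2),'x,z',round(x,1),round(z,1),'rad',round(np.hypot(x,z),1),'q',round(q,3),'F',np.round(f,1),'Ftan',round(-(f@[np.sin(q),0,np.cos(q)]),1),'gap',round(s['finger_gap'],1),'plate',round(np.median(c[g][:,2]),2),'yel',round(np.mean(c[y][:,2]),2),'dish',round(np.median(c[b][:,2]),2))
E
ht(){ python3 -c "from q import ht;ht()"|grep x,z; }
ht
python3 -m pendant '[[0,0.3,0,-6,0],[0,0.9,0,-5.9,0],[0,1.5,0,-5.8,0],[0,2,0,-5.6,0],[0,2.6,0,-5.4,0],[0,3.1,0,-5.1,0],[0,0,0,0,0]]'|head -1;ht
python3 -m pendant '[[0,3.6,0,-4.8,0],[0,4.1,0,-4.4,0],[0,0,0,0,0]]'|head -1;ht
python3 -m pendant '[[0,4.5,0,-3.9,0],[0,4.9,0,-3.5,0],[0,0,0,0,0]]'|head -1;ht
```

```text
t 23.35 x,z -60.2 0.9 rad 60.3 q 0.014 F [-5.4 -1.3  1.3] Ftan -1.2 gap 16.7 plate 108.01 yel 108.59 dish 113.12
time: 24.1
t 24.1 x,z -47.5 36.5 rad 59.9 q 0.656 F [-1.  -0.5  1.6] Ftan -0.6 gap 16.6 plate 107.73 yel 107.99 dish 113.04
time: 24.45
t 24.45 x,z -40.4 44.5 rad 60.1 q 0.833 F [ 3.6 -1.9 -4.4] Ftan 0.3 gap 16.2 plate 107.84 yel 108.47 dish 112.98
time: 24.8
t 24.8 x,z -31.9 51.0 rad 60.2 q 1.011 F [ 3.1 -2.4 -8. ] Ftan 1.6 gap 16.5 plate 108.48 yel 108.72 dish 113.74
```

```bash
ht(){ python3 -c "from q import ht;ht()"|grep x,z; }
python3 -m pendant '[[0,5.2,0,-2.8,0],[0,5.5,0,-2.2,0],[0,0,0,0,0]]'|head -1;ht
python3 -m pendant '[[0,5.7,0,-1.8,0],[0,5.8,0,-1.2,0],[0,0,0,0,0]]'|head -1;ht
python3 -m pendant '[[0,6,0,-0.6,0],[0,6,0,-0.2,0],[0,0,0,0,0]]'|head -1;ht
python3 -m pendant '[[0,6,0,0.5,0],[0,5.9,0,1,0],[0,0,0,0,0]]'|head -1;ht
```

```text
time: 25.15
t 25.15 x,z -21.2 56.2 rad 60.1 q 1.209 F [ 1.3 -1.8 -8.9] Ftan 2.0 gap 16.8 plate 109.6 yel 110.17 dish 115.18
time: 25.5
t 25.5 x,z -10.2 59.1 rad 60.0 q 1.399 F [-2.6 -2.6 -8.9] Ftan 4.1 gap 16.6 plate 111.29 yel 112.4 dish 116.69
time: 25.85
t 25.85 x,z 1.3 59.9 rad 59.9 q 1.593 F [-4.  -2.4 -6.9] Ftan 3.9 gap 16.8 plate 113.46 yel 114.33 dish 118.92
time: 26.2
t 26.2 x,z 13.2 58.4 rad 59.8 q 1.793 F [-6.5 -2.2 -8.4] Ftan 4.5 gap 16.5 plate 115.09 yel 115.9 dish 120.59
```

```bash
ht(){ python3 -c "from q import ht;ht()"|grep x,z; }
python3 -m pendant '[[0,5.7,0,1.7,0],[0,5.6,0,2.2,0],[0,0,0,0,0]]'|head -1;ht
python3 -m pendant '[[0,5.3,0,2.8,0],[0,5,0,3.3,0],[0,0,0,0,0]]'|head -1;ht
python3 -m pendant '[[0,4.6,0,3.8,0],[0,4.3,0,4.2,0],[0,0,0,0,0]]'|head -1;ht
python3 -m pendant '[[0,3.8,0,4.6,0],[0,3.3,0,5,0],[0,0,0,0,0]]'|head -1;ht
```

```text
time: 26.55
t 26.55 x,z 24.6 54.5 rad 59.8 q 1.995 F [-5.3 -2.  -7.6] Ftan 1.7 gap 16.6 plate 116.58 yel 117.32 dish 122.25
time: 26.9
t 26.9 x,z 35.1 48.4 rad 59.8 q 2.199 F [-4.1 -3.6 -8.9] Ftan -2.0 gap 16.5 plate 117.52 yel 118.4 dish 123.06
time: 27.25
t 27.25 x,z 44.1 40.3 rad 59.8 q 2.401 F [-3.8 -3.2 -8.5] Ftan -3.7 gap 16.5 plate 117.52 yel 119.07 dish 123.02
time: 27.6
t 27.6 x,z 51.1 31.0 rad 59.8 q 2.596 F [-6.3 -3.3 -5.4] Ftan -1.3 gap 16.6 plate 117.53 yel 118.09 dish 123.19
```

The plate and dish stopped rising near q≈2.2 at +10 mm. The fit puts the dwell at 2.26–2.86, and the crank stands at 2.6. I'll let go and withdraw.

```bash
python3 -m pendant '[[0.23,0,0,0,0],[0.3,0,0,0,0],[0.4,0,0,0,0],[0.5,0,0,0,0],[0.5,0,0,0,0],[0.5,0,0,-10,0],[0.5,0,0,-25,0],[0.5,0,0,-40,0],[0.5,0,0,-40,0],[0.5,0,0,-40,0]]'
python3 -m pendant '[[0.5,0,10,-40,0],[0.5,-20,20,-20,0],[0.5,-40,0,0,0],[0.5,-40,0,0,0],[0.5,-40,0,0,0],[0.5,-40,0,0,0],[0.5,-20,0,0,0],[0.5,0,0,0,0]]'
python3 - <<'E'
from st import *
from q import ht
ht();p=meas()
k=red(p);p2,w=cloud("top");q=st(w);m=red(p2)&box(q,[-75,-150,40],[85,-70,140]);Q=q[m];print('top knob',len(Q),Q.mean(0) if len(Q) else 0)
P=q[blue(p2)&box(q,[-150,-80,100],[80,80,190])];print('top dish',P.min(0),P.max(0))
for n in('phone','flux_bottle','screwdriver'):print(n,[np.round(h['at']).tolist() for h in optics.search_frame('side',n)])
cv2.imwrite('pics/s9.png',cv2.resize(p[150:330,140:340].astype(np.uint8),None,fx=4,fy=3.3,interpolation=2))
E
```

```text
time: 28.65
tool_pos: [701.9, 36.5, 202.8]
tcp_rot: [-180.0, -0.0, 5.0]
ft_force: [0.4, -0.2, -0.2]
finger_gap: 42.9
time: 29.45
tool_pos: [503.8, -11.0, 262.0]
tcp_rot: [180.0, -0.1, 5.0]
ft_force: [0.0, 0.3, 0.2]
finger_gap: 42.9
t 29.45 tcp [503.8 -11.  262. ] [180.   -0.1   5. ] F [0.  0.3 0.2] gap 42.9 j [ -7.  -9.  95.  -0.  94. -12.]
tool shift [0. 0. 0.] turn None
t 29.45 x,z -150.0 247.7 rad 289.6 q 1.026 F [0.1 0.3 0.2] Ftan -0.2 gap 42.9 plate 117.55 yel 118.54 dish 123.14
dish st x [-93.   49.6] y [-33.9  36.8] rect ((-20.394630432128906, 1.5880889892578125), (145.3086700439453, 74.23851776123047), 2.09177827835083) zlow [118.8 122.4 130.4]
fin [-93.2  -5.4 146.9] [-45.9   7.4 170.5] ((-69.57545471191406, 1.0475492477416992), (12.764758110046387, 47.33600997924805), 89.7475357055664)
yel 13 [ 51.6  41.8 118. ]
yel 12 [-48.7  43.8 118.6]
plate 572 117.28664595562887
knob 0
tcp st [-148.1 -143.6  261.6] dist 0
top knob 0 0
top dish [-94.6 -35.2 117.9] [ 38.4  31.8 174.7]
phone [[612.0, -309.0, 8.0]]
flux_bottle [[403.0, 325.0, 49.0]]
screwdriver [[437.0, 50.0, 19.0]]
```

View pics/s9.png

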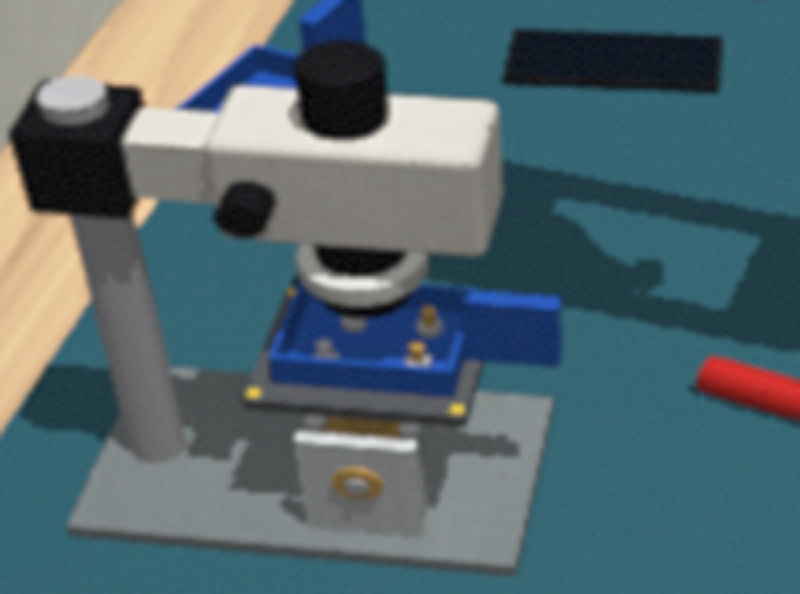

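The stage is raised with the dish centred and all four screws inside: (352,322), (428,318), (325,347), (417,352). The robot is clear. I'll wait a moment, check the height again and hand in.

```bash
python3 -m pendant '[[0.5,0,0,0,0],[0.5,0,0,0,0],[0.5,0,0,0,0],[0.5,0,0,0,0],[0.5,0,0,0,0],[0.5,0,0,0,0],[0.5,0,0,0,0],[0.5,0,0,0,0]]'|head -1
python3 -c "
from q import *
ht()
hand_in()"
```

```text
time: 30.55
t 30.55 tcp [505.4 -10.9 260.4] [180.  -0.   5.] F [-0.6 -0.4 -1.1] gap 42.8 j [ -7.  -8.  95.  -0.  94. -12.]
tool shift [0. 0. 0.] turn None
t 30.55 x,z -148.5 246.1 rad 287.4 q 1.028 F [-0.7 -0.4 -1.1] Ftan 1.1 gap 42.8 plate 117.53 yel 118.85 dish 123.04Traceback (most recent call last):
  File "<string>", line 4, in <module>
    hand_in()
    ^^^^^^^
NameError: name 'hand_in' is not defined
```

```bash
python3 -c "
from bench import hand_in
print(hand_in())"
```

```text
the job is handed in; nothing more can be done
None
```

The dish is on the raised stage and the job is handed in, at about 30.6 s of the 72 s allowed.

**What I did**
- **Carrying:** I carried the dish by its handle and set it on the front part of the lowered stage.
- **Centring:** The moves can't tilt the tool, so the 30–45° lean wasn't possible. Instead I slid the dish the last 33 mm or so by pushing the end of its handle with the back of a finger.
- **Crank:** I turned the crank by its knob from 0 to about 2.6 rad, let go and withdrew.

**Last checks**
- **Dish:** It is within 1–2 mm of centre and about 1–2° of square, with the handle to the front. All four screws are inside.
- **Stage:** It rose about 10 mm, stopped rising near q = 2.2, and stayed up for nearly 3 s after release. I estimate the dwell at about 2.26–2.86 rad.
- **Other items:** The phone, bottle and screwdriver are within about 2 mm of where they started, and nothing touches the robot.

**Failed or disagreed**
- **Tool height:** The reported tool height was about 29 mm lower than the cameras showed for the fingertips. Because of this the first grasp closed above the handle; the dish did not move, and I corrected for it afterwards.
- **Knob:** After release neither camera showed the knob, so I judged the crank by the stage height holding, not by seeing it.
- **Top view:** The top camera sees the dish only partly, under the microscope head.

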